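# Draw three wooden grip blocks from the bolted chute into a cane basket

## Robot

A 6-joint arm with a two-finger parallel gripper is mounted at the origin on the work surface. World frame = base frame: x ahead of the robot, y to its left, z up, the work surface at z = 0. Lengths are in m, angles in rad, forces in N, time in s.
With the tool pointing down it reaches from about 0.275 to 0.875 m from the base axis. Payload 12.5 kg.
Tool frame: the origin (TCP) lies on the centre line of the jaws, within the pads' length; the fingertips stand r.finger_overhang ahead of it and the grasp point (between the pads) lies 3 mm ahead of it (r.finger_overhang is the distance from the TCP to the fingertips, in m); z points along the fingers, y is the direction in which the jaws open and shut (so a half turn about z gives the same grasp; the last joint's range is limited). The gripper opens to 85 mm and grips with 20 to 120 N. Pads are 22 mm wide; open, the fingers measure 114 mm over their backs; the gripper's body (76 mm by 85 mm) begins 54 mm behind the grasp point. The pads swing forward as they close: fully open they stand 13 mm farther back than shut.
Start: joints at [-1.302, 0.351, 1.652, -0, 1.139, -0.085], TCP at [0.191, -0.516, 0.253] pointing down, gripper open.
Joint ranges: [-2.75, 2.75], [-0.79, 2.1], [0.01, 2.65], [-1.57, 4.71], [0.07, 3.14], [-2.87, 2.87]. Speed limits (rad/s): [2.22, 2.22, 2.79, 3.14, 3.14, 3.14].

## Interface

Orientations are given as a unit quaternion [x, y, z, w].
In Python, from cell import r, optics gives the robot as it stands. The module is installed in compiled form; this text tells all that it offers. Calls block until the motion is done:
- r.move_to(position, orientation): joint-space move of the TCP to a pose.
- r.move_linear(position, rot=None, vel=0.15): straight line of the TCP; rot=None keeps the orientation; vel is the mean speed in m/s.
- r.set_joints(angles): joint-space move.
- r.set_gripper(opening, squeeze=None): opening from 0.0 (shut) to 1.0 (fully open); squeeze is the grip in N (None keeps the last); returns when the fingers have stopped.
- r.sleep(seconds).
- r.inverse_kinematics(position, orientation): joint angles nearest the present ones, or None.
- optics.get_image(name): name is "scene" or "top" or "wrist"; returns a dict with "pixels" (420x560x3 uint8, red, green, blue), "depth" (420x560 float32, m along the optical axis (not along the pixel's ray), 0 where there is no reading), "fx", "fy", "cx", "cy" (pixels), "camera_from_world" (4x4, takes a point from world to camera coordinates); the wrist camera has in their place "mount" (4x4, takes a point from camera to tool coordinates, whose origin is the TCP and whose axes are the flange's). Camera axes: x right, y down, z forward; pixel columns grow to the right and rows downward; lengths in m; the calibration is good to about 2 mm. A picture is of the moment at which its call begins: read the wrist's pose just before it.
A pose or a line that the arm cannot do raises r.PlanningError and nothing moves.
- r.hand_in(): hands the job in, once; it reports no verdict.
Readings, each from a call of its own:
- r.current_t(): time.
- r.current_q(): joint angles.
- r.current_qvel(): joint speeds.
- r.current_effort(): joint torques, N m.
- r.current_tool_pos(): TCP position.
- r.current_ee_rot(): TCP orientation.
- r.current_contact_force(): force on the tool from outside, world axes, zero at the start.
- r.current_torque(): the same for the moment, N m.
- r.current_opening(): opening from 0.0 (shut) to 1.0 (fully open).
Only numpy, scipy, OpenCV 4.12 (cv2) and the standard library are available. Lean on these libraries where they do the work, as an engineer would, in place of code of your own. Each camera call takes 0.05 s, during which the arm holds its last target. There are 200 camera calls.

## Task

Unlock the chute's gate by lifting the bolt's handle clear of its notch and sliding the bolt fully out. Then take the handled basket, hold it under the lip of the chute and lift the gate with the basket's rim so that all three wooden blocks slide out and are caught in it. Let the gate drop shut again and set the basket gently down, upright and with the blocks in it, with its whole foot on the round wooden board; leave the other things on the bench alone.

Things in the scene. Friction and masses are not known exactly. Their poses are not given: they have to be found in the camera images.
- feeder: Fixed wooden feeder: open chute, 40 mm wide inside, sloping down at 32 degrees to its own +y, turned up to 0.2 rad from the world. Origin on the bench straight under the middle of the lip; z up, x across the chute. Chute runs up to y -195 mm, 365 mm high; plinth x within 75, y -225 to -85 mm; free space under the lip. Gate guides at the lip: x within 42 mm, z 175 to 305 mm.
- lip (a point): middle of the chute floor's lower edge, 200 mm over the bench. The blocks leave here towards the feeder's +y and down, with up to 1 m/s; a basket with its middle 48 mm beyond the lip and its rim 35 to 45 mm below it catches them all. Holding the basket with its handle pointing to the feeder's -x and +y keeps the hand clear of the bolt.
- gate (a joint): height in m by which the steel gate across the outlet is raised: 0 shut, at most 0.055. It falls shut by its own weight (0.9 N). Blocks pass once it is raised by 35 mm; 40 to 50 mm is comfortable. With the bolt in, the gate is locked and lifts only 2 mm.
- lift_bars (a point): midpoint between the gate's two lift bars, at their underside, 6 mm beyond the lip and 84 mm below it (116 mm over the bench) when shut; it rises with the gate. The flat bars, 10 mm wide, 8 mm thick, stick out along the feeder's x to both sides of the outlet, from 30 to 70 mm off the middle. A basket rim pushed up against both bars lifts the gate.
- bolt (a joint): travel in m of the barrel bolt on the feeder's -x side (the robot's): 0 shut (its tip lies over the gate's side ear and locks it), 0.045 fully out. The bolt's axis runs along the feeder's y at x -58 mm, z 245 mm. It slides towards the feeder's -y with about 2 N friction and stays where it is left.
- bolt_handle (a joint): angle in rad of the bolt's handle about the bolt's axis: 0 level, pointing to the feeder's -x and lying in the notch between two steel tabs (it falls back there by its weight), 1.35 nearly upright. Clear of the tabs above about 0.65 (0.8 to 1 is comfortable). Once the bolt has slid 25 mm the handle may drop beyond the tab.
- bolt_grip (a point): middle of the bolt handle's wooden grip, a round bar 16 mm thick, 48 mm long, 68 mm from the bolt's axis. It turns with the handle; its x axis points from the grip to the bolt's axis. As found, level, it is 245 mm over the bench with free space around and below; the notch tabs reach to 30 mm from the bolt's axis.
- basket: Loose round cane basket with one straight side handle: rim 136 mm across, foot 116 mm across, 80 mm tall, wall 5 mm, floor 6 mm thick, 0.14 kg. Origin under the middle of its foot, z up. The handle is a wooden bar 20 mm wide and 26 mm tall running along the basket's -x from the wall to x = -144 mm, its middle 66 mm above the foot; x = -112 mm is a good place to grip.
- board: Fixed round wooden board lying on the bench, 190 mm across, 12 mm thick; origin under its centre. The basket must finish standing on it.
- block1: Loose wooden grip block 60 x 32 x 26 mm, about 28 g, smooth, lying in the chute behind the gate (number 1 from the lip), long side along the slope; origin at its centre
- block2: Loose wooden grip block 60 x 32 x 26 mm, about 28 g, smooth, lying in the chute behind the gate (number 2 from the lip), long side along the slope; origin at its centre
- block3: Loose wooden grip block 60 x 32 x 26 mm, about 28 g, smooth, lying in the chute behind the gate (number 3 from the lip), long side along the slope; origin at its centre
- round_box_a: loose bystander: dark round woven box with lid, 102 mm across, 55 mm tall; origin under its centre
- round_box_b: loose bystander: round woven box with lid, 116 mm across, 60 mm tall; origin under its centre
- bamboo_hoop: loose bystander: bamboo hoop lying flat, 120 mm across, 22 mm tall; origin under its centre
- bowl_basket: loose bystander: small woven bowl WITHOUT a handle, 124 mm across, 50 mm tall; origin under its centre
- paste_brush: loose bystander: flat brush lying on the bench, 170 mm long
- water_bottle: loose bystander: upright bottle, 68 mm across, 200 mm tall; origin under its centre
- hat_form: loose bystander: solid round wooden form, 100 mm across, 70 mm tall; origin under its centre
There are look-alikes about, which are no part of the job. Leave any blue or green look-alike of the block1 alone.

How it is judged:
On the way, in this order (a step that is already met when the one before it is completed fails the run):
1. the bolt is slid out, by more than 38 mm of its 45 (value of joint bolt above 0.038 m), for 0.2 s.
2. the raised basket (foot more than 40 mm over the bench) has all three blocks in it (height (world z) of basket above 0.04 m and horizontal distance between each of block1, block2, block3 and basket below 0.062 m and z of block1 in the frame of basket between 0 and 0.095 m and z of block2 in the frame of basket between 0 and 0.095 m and z of block3 in the frame of basket between 0 and 0.095 m), for 0.2 s.
At the end, for the whole second after the job is handed in: The bolt is out (more than 38 mm of its 45), the gate is down (within 6 mm), the basket stands upright (within 0.08 rad), released and still on the board with its middle within 36 mm of the board's (its foot wholly on it), and all three blocks lie in the basket (value of joint bolt above 0.038 m and value of joint gate below 0.006 m and horizontal distance between each of block1, block2, block3 and basket below 0.062 m and z of block1 in the frame of basket between 0 and 0.095 m and z of block2 in the frame of basket between 0 and 0.095 m and z of block3 in the frame of basket between 0 and 0.095 m and horizontal distance between basket and board below 0.036 m and height (world z) of basket between 0.008 and 0.016 m and angle between basket's own z axis and vertical below 0.08 rad and linear speed of basket below 0.02 m/s and contact force between the fingers and basket below 0.05 N); the robot touches nothing.
It fails at once if a loose bystander is shifted by more than 40 mm (distance of any of round_box_a, round_box_b, bamboo_hoop, bowl_basket, paste_brush, water_bottle, hat_form from where it was at the start of the episode above 0.04 m).
It fails at once if the basket is dropped (falls freely faster than 0.6 m/s, about 20 mm) (contact force between the fingers and basket below 0.05 N and linear speed of basket above 0.6 m/s).
It also fails if it takes over 64 s, if anything falls off the work surface, if the arm or the gripper's body presses on something with over 40 N, if the wrist force passes 120 N, or if a joint passes its speed limit or range.

## Working session

There is one attempt and no reset: what is moved stays moved. The work goes in short steps, each a Python script; the robot and the scene stay as the last script left them, time stands still between calls to the robot, and variables do not carry over. Pictures are saved under pics/ and viewed, about 8 in all and at most 12, crops included, and the job is handed in when it is done.

```bash
mkdir -p pics
python3 - <<'E'
from cell import r, optics
import numpy as np, cv2, pickle
for n in ["scene","top"]:
    d=optics.get_image(n); pickle.dump(d,open(f"{n}.pkl","wb"))
    cv2.imwrite(f"pics/{n}0.png",d["pixels"][:,:,::-1])
    print(n,d["fx"],d["cx"],d["cy"],np.round(np.linalg.inv(d["camera_from_world"]),3).tolist())
print(r.current_t(),r.finger_overhang,r.current_tool_pos(),r.current_ee_rot(),r.current_opening())
E
```

```text
scene 410.8161094840274 275.7178017496793 214.4948935672352 [[-0.33, 0.593, -0.734, 1.407], [0.944, 0.21, -0.254, 0.253], [0.003, -0.777, -0.629, 0.907], [0.0, 0.0, 0.0, 1.0]]
top 392.40366755770356 283.3525632291936 207.68036277560128 [[0.024, -0.983, 0.184, 0.363], [-1.0, -0.022, 0.016, -0.028], [-0.012, -0.184, -0.983, 1.269], [0.0, 0.0, 0.0, 1.0]]
0.1 0.022 [ 0.19049141 -0.51567155  0.25281243] [ 9.84392029e-01  1.75988853e-01 -6.07516065e-05 -5.03528106e-04] 1.000370065675669
```

View pics/scene0.png

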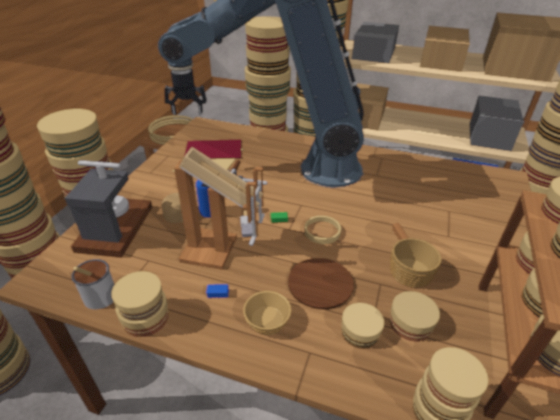

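View pics/top0.png

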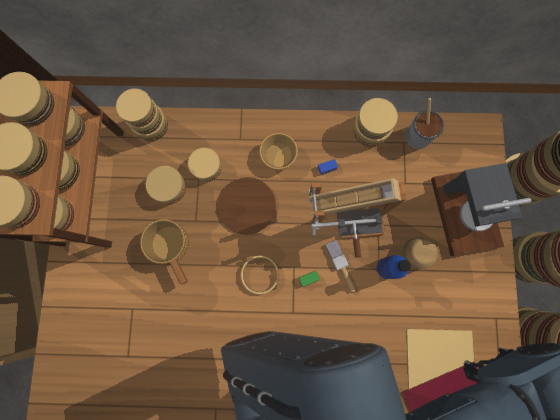

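```bash
cat > h.py <<'E'
import numpy as np, cv2
from scipy.optimize import least_squares
def cloud(d,T=None):
    v,u=np.mgrid[:420,:560]; z=d["depth"].astype(float)
    P=np.stack([(u-d["cx"])/d["fx"]*z,(v-d["cy"])/d["fy"]*z,z],-1)
    T=np.linalg.inv(d["camera_from_world"]) if T is None else T
    W=P@T[:3,:3].T+T[:3,3]; W[z<=0]=np.nan; return W
def circ(p,R=None):
    c=p.mean(0)
    f=(lambda q:np.hypot(*(p-q[:2]).T)-(R or q[2]))
    s=least_squares(f,[*c,0.06],loss="soft_l1",f_scale=.003); return s.x
E
python3 - <<'E'
from h import *
import pickle
d=pickle.load(open("top.pkl","rb")); W=cloud(d); px=d["pixels"].astype(int)
def pt(u,v): print((u,v),np.round(np.nanmedian(W[v-1:v+2,u-1:u+2].reshape(-1,3),0),3))
for p in [(163,242),(178,275),(245,205),(312,190),(396,182),(357,240),(320,225),(372,222),(395,267),(345,278),(310,279),(260,275),(422,250),(345,265)]: pt(*p)
def sel(u0,u1,v0,v1,z0,z1):
    q=W[v0:v1,u0:u1].reshape(-1,3); return q[(q[:,2]>z0)&(q[:,2]<z1)]
rim=sel(135,195,215,290,.072,.09); print("rim+handle",len(rim))
c=circ(rim[:, :2],.066); 
for _ in range(3):
    rr=np.hypot(*(rim[:,:2]-c[:2]).T); c=circ(rim[rr<.072][:,:2],.066)
print("basket",c, )
h=rim[(rr>.08)&(rr<.15)]; m=h[:,:2].mean(0)-c[:2]; print("handle",len(h),np.degrees(np.arctan2(m[1],m[0])),rr.max(),h[:,2].mean())
b=sel(205,285,170,240,.008,.016); c2=(b.min(0)+b.max(0))/2; print("board",c2,np.ptp(b,axis=0),circ(b[np.hypot(*(b[:,:2]-c2[:2]).T)>.085][:,:2],.0935))
# feeder chute: wall tops
f=sel(300,410,170,245,.19,.42); np.save("f.npy",f)
print(len(f),f.min(0),f.max(0))
# orthographic height map of feeder region
im=np.zeros((300,420,3),np.uint8)
im=cv2.resize(d["pixels"][165:300,295:435,::-1],None,fx=5,fy=4.4,interpolation=cv2.INTER_CUBIC); 
im=cv2.convertScaleAbs(im,alpha=1.5); cv2.imwrite("pics/c1.png",im)
E
```

```text
(163, 242) [0.478 0.38  0.008]
(178, 275) [0.374 0.303 0.079]
(245, 205) [0.604 0.118 0.014]
(312, 190) [ 0.604 -0.087  0.26 ]
(396, 182) [ 0.607 -0.286  0.337]
(357, 240) [ 0.473 -0.204  0.252]
(320, 225) [ 0.51  -0.108  0.249]
(372, 222) [ 0.524 -0.248  0.233]
(395, 267) [ 0.41  -0.326  0.155]
(345, 278) [ 0.378 -0.206  0.017]
(310, 279) [ 0.372 -0.096  0.026]
(260, 275) [0.381 0.062 0.002]
(422, 250) [ 0.466 -0.432  0.069]
(345, 265) [ 0.418 -0.206  0.02 ]
rim+handle 477
basket [0.47514248 0.35670026 0.06      ]
handle 147 -149.4103981495179 0.14307574711627447 0.08021370612282508
board [0.60957219 0.11836172 0.01200158] [0.22146568 0.2528984  0.00799481] [0.60893868 0.11762375 0.06      ]
3644 [ 0.46181838 -0.31698676  0.19045305] [ 0.6157756  -0.079562    0.35690857]
```

View pics/c1.png

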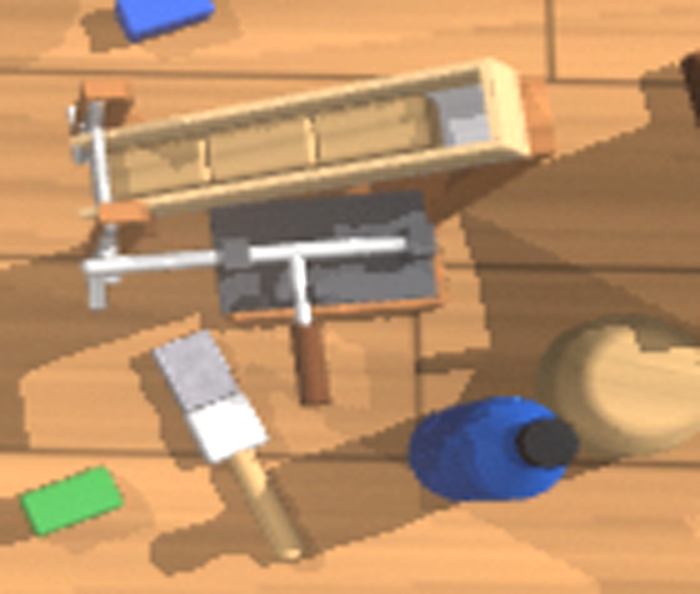

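Run:
```python
from h import *
import pickle
from cell import r
from scipy.spatial.transform import Rotation as R
d=pickle.load(open("top.pkl","rb")); W=cloud(d); px=d["pixels"].astype(int)
f=np.load("f.npy")
# bolt rod
q=W[217:228,310:378].reshape(-1,3); c=px[217:228,310:378].reshape(-1,3); m=(c.min(1)>140)&(q[:,2]>.235)&(q[:,2]<.262)
b=q[m]; vx,vy,x0,y0=cv2.fitLine(b[:,:2].astype(np.float32),cv2.DIST_HUBER,0,.01,.01).ravel(); print("bolt",len(b),vx,vy,x0,y0,np.arctan(-vx/vy),b[:,1].min(),b[:,1].max(),np.median(b[:,2]))
# chute: pixel band containing the blocks/walls
ch=f[f[:,0]>.545]; t=np.tan(np.radians(32))
ch=ch[(ch[:,1]<-.11)]
for y in np.arange(-.30,-.11,.03):
    s=ch[abs(ch[:,1]-y)<.006]; print(round(y,2),len(s),np.round([s[:,0].min(),s[:,0].max()],3),np.round(np.percentile(s[:,2]+t*s[:,1],[5,25,50,75,95]),3))
for n,(u,v) in dict(bowl=(278,152),blockblue=(328,167),boxa=(204,163),boxb=(165,185),hoop=(245,272)).items(): print(n,np.round(W[v,u],3))
g=W[228:250,350:365].reshape(-1,3); g=g[g[:,2]>.2]; print("grip",np.round(g.min(0),3),np.round(g.max(0),3),np.round(np.median(g,0),3))
```

```text
bolt 135 0.09619248 -0.99536276 0.5181222 -0.1716879 0.096341446 -0.2512470646616932 -0.08748249220017033 0.25077512824727854
-0.3 87 [0.565 0.613] [0.02  0.082 0.12  0.123 0.138]
-0.27 187 [0.546 0.613] [0.068 0.138 0.144 0.181 0.184]
-0.24 160 [0.545 0.61 ] [0.081 0.155 0.167 0.171 0.184]
-0.21 146 [0.545 0.606] [0.097 0.155 0.168 0.171 0.183]
-0.18 126 [0.546 0.603] [0.12  0.163 0.168 0.172 0.183]
-0.15 106 [0.546 0.601] [0.142 0.164 0.168 0.173 0.183]
-0.12 97 [0.546 0.61 ] [0.151 0.165 0.168 0.173 0.183]
bowl [0.788 0.015 0.01 ]
blockblue [ 0.734 -0.15   0.03 ]
boxa [0.732 0.252 0.052]
boxb [0.653 0.368 0.065]
hoop [0.389 0.11  0.001]
grip [ 0.449 -0.227  0.226] [ 0.508 -0.186  0.258] [ 0.491 -0.202  0.25 ]
```

```bash
cat >> h.py <<'E'
from scipy.spatial.transform import Rotation as R
YAW=.0965; XF=np.array([np.cos(YAW),np.sin(YAW),0]); YF=np.array([-np.sin(YAW),np.cos(YAW),0]); ZF=np.array([0,0,1.])
def tool(zdir,ydir): # quaternion with tool z, y
    return R.from_matrix(np.c_[np.cross(ydir,zdir),ydir,zdir]).as_quat()
def pitched(a,s=1): return tool(np.cos(a)*XF-np.sin(a)*ZF,s*YF)
AX=np.array([.5208,-.2,.245])  # point on bolt axis
E
python3 - <<'E'
from h import *
from cell import r,optics
G=np.array([.453,-.206,.245])
for a0 in [35,50,65]:
  for s in (1,-1):
    a=np.radians(a0); q=pitched(a,s); z=np.cos(a)*XF-np.sin(a)*ZF
    o=[]
    for back in (.12,.003): 
        j=r.inverse_kinematics(G-back*z,q); o.append(None if j is None else np.round(j,2).tolist())
    q2=pitched(a+.9,s); z2=np.cos(a+.9)*XF-np.sin(a+.9)*ZF; ax=G+.068*XF
    g2=ax-.068*(np.cos(.9)*XF-np.sin(.9)*ZF)
    for sl in (0,.045):
        j=r.inverse_kinematics(g2-sl*YF-.003*z2,q2); o.append(None if j is None else np.round(j,2).tolist())
    print(a0,s,*o,sep="\n  ")
print(optics.get_image("wrist")["mount"].round(3).tolist())
E
```

```text
35
  1
  [-1.15, -0.11, 2.31, 1.19, 0.99, 2.73]
  [-0.87, 0.15, 2.26, 1.52, 0.74, 2.52]
  [-0.51, 0.22, 1.7, 0.04, 1.17, -2.19]
  [-0.58, 0.27, 1.64, 0.04, 1.18, -2.26]
35
  -1
  [-1.15, -0.11, 2.31, 1.19, 0.99, -0.41]
  [-0.87, 0.15, 2.26, 1.52, 0.74, -0.63]
  [-0.51, 0.22, 1.7, 0.04, 1.17, 0.95]
  [-0.58, 0.27, 1.64, 0.04, 1.18, 0.88]
50
  1
  None
  None
  [-0.44, 0.34, 1.56, -0.1, 1.42, -2.09]
  [-0.51, 0.38, 1.51, -0.12, 1.43, -2.15]
50
  -1
  [-0.95, -0.14, 2.14, 0.78, 0.91, 0.11]
  [-0.77, 0.11, 2.15, 0.98, 0.63, -0.04]
  [-0.44, 0.34, 1.56, -0.1, 1.42, 1.06]
  [-0.51, 0.38, 1.51, -0.12, 1.43, 0.99]
65
  1
  [-0.76, -0.07, 1.95, 0.39, 1.0, -2.59]
  [-0.67, 0.13, 2.02, 0.46, 0.72, -2.64]
  [-0.39, 0.46, 1.44, -0.21, 1.66, -2.03]
  [-0.45, 0.49, 1.38, -0.24, 1.67, -2.1]
65
  -1
  [-0.76, -0.07, 1.95, 0.39, 1.0, 0.55]
  [-0.67, 0.13, 2.02, 0.46, 0.72, 0.5]
  [-0.39, 0.46, 1.44, -0.21, 1.66, 1.11]
  [-0.45, 0.49, 1.38, -0.24, 1.67, 1.04]
[[-0.001, -0.945, -0.327, 0.085], [1.0, -0.001, -0.0, -0.001], [0.0, -0.327, 0.945, -0.121], [0.0, 0.0, 0.0, 1.0]]
```

Run:
```python
from h import *
from cell import r,optics
import pickle
G=np.array([.453,-.206,.245]); a=np.radians(65); q=pitched(a,1); z=np.cos(a)*XF-np.sin(a)*ZF
p=r.current_tool_pos(); r.move_linear([p[0],p[1],.36],vel=.3)
r.move_to(G-.12*z,q)
P,Q=r.current_tool_pos(),r.current_ee_rot(); d=optics.get_image("wrist")
T=np.eye(4); T[:3,:3]=R.from_quat(Q).as_matrix(); T[:3,3]=P; T=T@d["mount"]
d["T"]=T; pickle.dump(d,open("w1.pkl","wb")); cv2.imwrite("pics/w1.png",d["pixels"][:,:,::-1])
W=cloud(d,T); c=d["pixels"].astype(int)
m=np.isfinite(W[...,2])&(W[...,2]>.225)&(W[...,2]<.275)&(W[...,0]<.49)&(W[...,0]>.40)
b=W[m]; print(r.current_t(),len(b),b.min(0),b.max(0),np.median(b,0))
for lo in np.arange(.42,.49,.01):
    s=b[abs(b[:,0]-lo)<.004]; 
    if len(s): print(round(lo,2),len(s),np.round([s[:,1].min(),s[:,1].max(),s[:,2].max()],3))
```

```text
2.8583 1261 [ 0.43051846 -0.21597634  0.22746351] [ 0.4899737  -0.16197233  0.25497112] [ 0.45241265 -0.20520662  0.25107662]
0.43 255 [-0.215 -0.2    0.255]
0.44 168 [-0.216 -0.199  0.255]
0.45 160 [-0.214 -0.198  0.255]
0.46 145 [-0.214 -0.197  0.255]
0.47 134 [-0.212 -0.196  0.255]
0.48 38 [-0.211 -0.197  0.254]
0.49 167 [-0.206 -0.162  0.251]
```

View pics/w1.png

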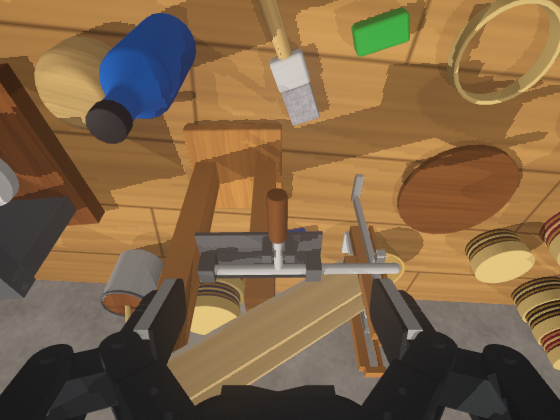

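Run:
```python
from h import *
from cell import r,optics
import pickle
d=pickle.load(open("w1.pkl","rb")); W=cloud(d,d["T"])
for u,v in [(357,192),(358,182),(366,215),(375,245),(390,269),(345,243),(372,370),(365,330),(358,300)]: print((u,v),np.round(np.nanmedian(W[v-1:v+2,u-1:u+2].reshape(-1,3),0),3))
G=np.array([.4535,-.2063,.246]); a0=np.radians(65)
ax=G+.068*XF
def go(th,sl,vel=.06):
    a=a0+.55*th; z=np.cos(a)*XF-np.sin(a)*ZF
    g=ax-.068*(np.cos(th)*XF-np.sin(th)*ZF)-sl*YF
    r.move_linear(g-.003*z,pitched(a,1),vel)
go(0,0,.1); r.set_gripper(0,30); print("op",r.current_opening(),r.current_contact_force())
for th in (.18,.36,.54,.72,.9): go(th,0); print(th,np.round(r.current_contact_force(),1))
for sl in (.015,.03,.0445): go(.9,sl); print(sl,np.round(r.current_contact_force(),1),r.current_opening())
go(.6,.0445); print(np.round(r.current_contact_force(),1)); r.set_gripper(1)
p=r.current_tool_pos(); r.move_linear(p+[0,0,.12],vel=.2); r.sleep(.2)
print(r.current_t(),r.current_tool_pos())
d=optics.get_image("top"); cv2.imwrite("pics/c2.png",cv2.resize(d["pixels"][165:300,295:435,::-1],None,fx=4,fy=4))
d=optics.get_image("scene"); cv2.imwrite("pics/c3.png",cv2.resize(d["pixels"][130:280,160:310,::-1],None,fx=4,fy=4))
```

```text
(357, 192) [ 0.523 -0.101  0.125]
(358, 182) [ 0.508 -0.104  0.125]
(366, 215) [ 0.677 -0.021  0.001]
(375, 245) [ 0.528 -0.096  0.205]
(390, 269) [ 0.508 -0.097  0.25 ]
(345, 243) [ 0.616 -0.095  0.125]
(372, 370) [ 0.601 -0.098  0.305]
(365, 330) [ 0.605 -0.095  0.261]
(358, 300) [ 0.591 -0.102  0.232]
op 0.17207847079549346 [-2.63896907 -1.28410896  0.99130486]
0.18 [-3.8 -3.6  0.3]
0.36 [-5.  -4.2  1.6]
0.54 [-5.9 -3.6  2.3]
0.72 [-7.4 -3.9  3.5]
0.9 [-6.8 -2.7  5.1]
0.015 [-3.  -0.7  0.2] 0.1758625133466241
0.03 [-1.6 -1.3 -3. ] 0.1746957942377667
0.0445 [ 2.  -0.3 -5.2] 0.17028964942366764
[ 6.7  1.5 -1.4]
9.925 [ 0.46907988 -0.2493535   0.40620732]
```

View pics/c3.png

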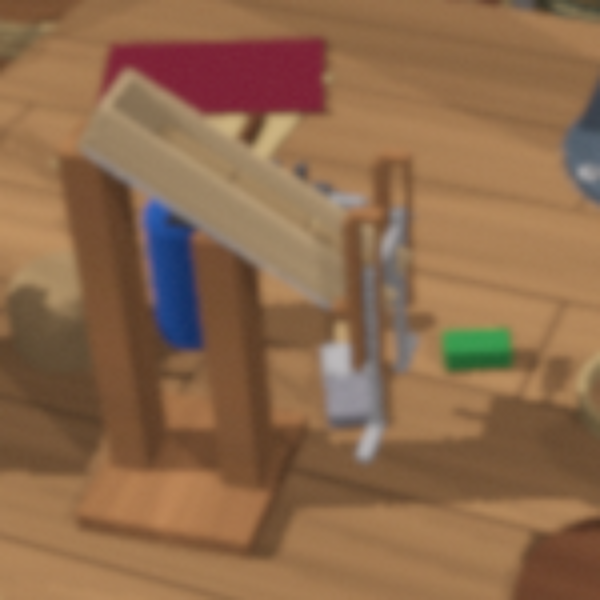

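Run:
```python
from h import *
from cell import r,optics
import pickle
hd=np.radians(-150); u=np.array([np.cos(hd),np.sin(hd),0]); c=np.array([.475,.357,0])
g=c+.112*u
for s in (1,-1):
    y=s*np.array([-u[1],u[0],0]); print(s,[np.round(r.inverse_kinematics(g+[0,0,zz],tool(-ZF,y)),2) for zz in (.22,.069)])
    u2=np.cos(np.radians(135))*XF+np.sin(np.radians(135))*YF; y2=s*np.cross(ZF,u2)
    for b in ([.5654,-.0557,.08],[.5654-.02,.07,.03],[.609,.118,.013]): print("  ",np.round(r.inverse_kinematics(np.array(b)+.112*u2+[0,0,.069],tool(-ZF,y2)),2))
p=r.current_tool_pos(); r.move_linear([.42,-.12,.42],vel=.3)
s=1; y=s*np.cross(ZF,u); r.move_to(g+[0,0,.25],tool(-ZF,y))
P,Q=r.current_tool_pos(),r.current_ee_rot(); d=optics.get_image("wrist"); t=optics.get_image("top"); pickle.dump(t,open("t2.pkl","wb"))
T=np.eye(4); T[:3,:3]=R.from_quat(Q).as_matrix(); T[:3,3]=P; T=T@d["mount"]; d["T"]=T; pickle.dump(d,open("w2.pkl","wb"))
W=cloud(d,T); v=W[np.isfinite(W[...,2])]; v=v[np.hypot(*(v[:,:2]-c[:2]).T)<.19]
rim=v[(v[:,2]>.07)&(v[:,2]<.09)]; cc=c[:2].copy()
for _ in range(5):
    k=rim[np.hypot(*(rim[:,:2]-cc).T)<.074]; cc=circ(k[:,:2],.0655)[:2]
rr=np.hypot(*(rim[:,:2]-cc).T); h=rim[(rr>.085)&(rr<.15)]; m=h[:,:2].mean(0)-cc
print("rim",len(k),cc,np.percentile(k[:,2],[50,95]),"handle",len(h),np.degrees(np.arctan2(m[1],m[0])),rr.max(),h[:,2].mean())
Wt=cloud(t); q=Wt[217:228,310:395].reshape(-1,3); cl=t["pixels"][217:228,310:395].reshape(-1,3); b=q[(cl.min(1)>140)&(q[:,2]>.235)&(q[:,2]<.262)]; print("bolt y",b[:,1].min(),b[:,1].max())
cv2.imwrite("pics/c4.png",np.hstack([cv2.resize(d["pixels"][:,:,::-1],(440,330)),cv2.resize(t["pixels"][175:265,300:390,::-1],(330,330))]))
```

```text
1 [array([ 0.58,  0.27,  1.86, -0.  ,  1.02,  1.62]), array([ 0.58,  0.52,  1.95, -0.  ,  0.67,  1.62])]
   [-0.06  0.37  1.93 -0.    0.85  2.19]
   [ 0.2   0.46  1.95 -0.    0.73  2.46]
   [ 0.26  0.59  1.76 -0.    0.79  2.52]
-1 [array([ 0.58,  0.27,  1.86, -0.  ,  1.02, -1.52]), array([ 0.58,  0.52,  1.95, -0.  ,  0.67, -1.52])]
   [-0.06  0.37  1.93 -0.    0.85 -0.95]
   [ 0.2   0.46  1.95 -0.    0.73 -0.68]
   [ 0.26  0.59  1.76 -0.    0.79 -0.62]
rim 3802 [0.47703957 0.35644878] [0.07994728 0.08166063] handle 1248 -149.77256486825084 0.1431458125639071 0.0792858491854442
bolt y -0.301741850327683 -0.09851796979923062
```

View pics/c4.png

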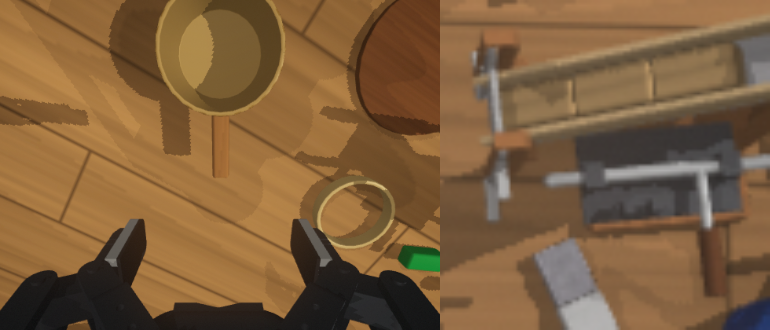

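```bash
cat >> h.py <<'E'
def dirv(deg): return np.array([np.cos(np.radians(deg)),np.sin(np.radians(deg)),0])
def bpose(b,u): return np.array(b)+.112*u+[0,0,.069], tool(-ZF,-np.cross(ZF,u))
LIP=np.array([.570,-.1035,0]); TG=LIP+.048*YF
U1=dirv(-149.8); U2=(-XF+YF)/2**.5
E
python3 - <<'E'
from h import *
from cell import r,optics
B=np.array([.477,.3564,0])
r.move_to(*bpose(B+[0,0,.15],U1)); r.move_linear(bpose(B,U1)[0],vel=.15)
r.set_gripper(0,60); print(r.current_opening(),r.current_contact_force(),r.current_tool_pos())
r.move_linear(bpose(B+[0,0,.10],U1)[0],vel=.12); print(r.current_contact_force(),r.current_opening())
pre=TG+.14*YF; r.move_to(*bpose(pre+[0,0,.10],U2)); r.move_linear(bpose(pre+[0,0,.024],U2)[0],vel=.12)
print(r.current_t(),r.current_tool_pos(),r.current_opening()); r.sleep(.3)
d=optics.get_image("scene"); W=cloud(d); v=W[np.isfinite(W[...,2])]; v=v[(np.hypot(*(v[:,:2]-pre[:2]).T)<.085)&(v[:,2]>.085)&(v[:,2]<.13)]
c=pre[:2]; 
top=v[v[:,2]>.098]
for _ in range(4): k=top[abs(np.hypot(*(top[:,:2]-c).T)-.066)<.012]; c=circ(k[:,:2],.0655)[:2]
A=np.c_[k[:,:2]-c,np.ones(len(k))]; print("pre",pre,"rim fit",c,len(k),"tilt",np.linalg.lstsq(A,k[:,2],rcond=None)[0])
cv2.imwrite("pics/s5.png",d["pixels"][:,:,::-1])
E
```

```text
0.22986962740298042 [-0.40317281 -1.28723094  3.95422516] [0.38031115 0.30010846 0.06920148]
[-0.65558879 -0.42006319 -2.20499863] 0.22562454054328906
20.8667 [0.46571224 0.15514748 0.09351451] 0.22258567075111044
pre [0.55188614 0.08362533 0.        ] rim fit [0.55150474 0.08541847] 297 tilt [ 0.00076068 -0.00054883  0.10230132]
```

View pics/s5.png

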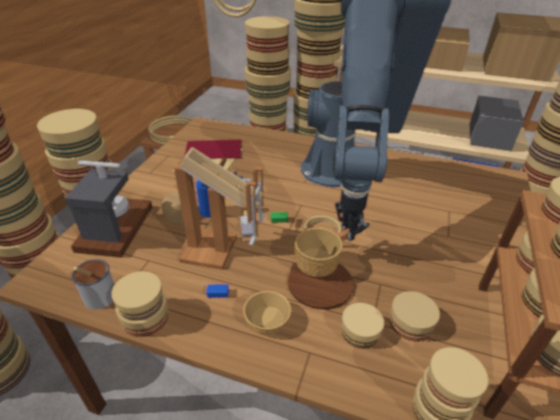

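Run:
```python
from h import *
from cell import r,optics
def go(b,vel): r.move_linear(bpose(b,U2)[0],vel=vel); print(np.round(b,3),np.round(r.current_contact_force(),1),np.round(r.current_tool_pos(),3))
go(TG+[0,0,.024],.12)
go(TG+[0,0,.034],.06)
for z in (.05,.068,.080): go(TG+[0,0,z],.08)
r.sleep(1.5); print(r.current_t(),r.current_contact_force())
for n in ("scene","top"):
    d=optics.get_image(n); cv2.imwrite(f"pics/{n}6.png",d["pixels"][:,:,::-1])
a=cv2.imread("pics/scene6.png")[130:290,160:350]; b=cv2.imread("pics/top6.png")[150:290,230:400]
cv2.imwrite("pics/c6.png",np.hstack([cv2.resize(a,(400,337)),cv2.resize(b,(400,337))]))
```

```text
[ 0.565 -0.056  0.024] [ 0.3  0.5 -1.2] [0.479 0.016 0.093]
[ 0.565 -0.056  0.034] [-0.   0.2 -1.4] [0.479 0.016 0.104]
[ 0.565 -0.056  0.05 ] [ 0.2  0.4 -2.7] [0.479 0.015 0.119]
[ 0.565 -0.056  0.068] [ 0.1 -0.2 -1.7] [0.479 0.015 0.137]
[ 0.565 -0.056  0.08 ] [-0.3 -0.2 -6.5] [0.479 0.015 0.149]
25.375 [-0.47903492  0.92915539 -4.14463218]
```

View pics/c6.png

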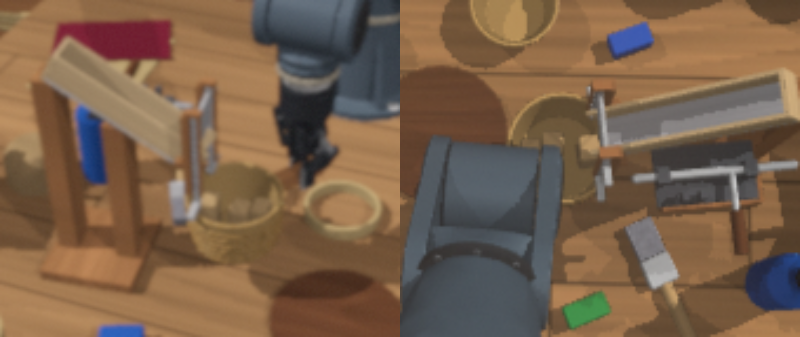

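Run:
```python
from h import *
from cell import r,optics
import pickle
d=pickle.load(open("top.pkl","rb")); W=cloud(d); hsv=cv2.cvtColor(d["pixels"],cv2.COLOR_RGB2HSV); s=d["pixels"].astype(int).sum(2)
m=np.zeros((420,560),bool); m[165:250,200:295]=(s<230)[165:250,200:295]; m&=(W[...,2]>.004)&(W[...,2]<.02)
n,l,st,_=cv2.connectedComponentsWithStats(m.astype(np.uint8)); k=1+st[1:,4].argmax(); q=W[l==k]; mid=(np.percentile(q,1,0)+np.percentile(q,99,0))/2
print("board",mid,np.ptp(q,axis=0))
def go(b,vel): r.move_linear(bpose(b,U2)[0],vel=vel); print(np.round(b,3),np.round(r.current_contact_force(),1))
go(TG+[0,0,.045],.06); go(TG+[0,0,.018],.05)
go(TG+.06*YF+[0,0,.018],.06); go(TG+.085*YF+[0,0,.018],.08); go(TG+.085*YF+[0,0,.06],.08)
go(np.array([.609,.118,.06]),.12); r.sleep(.3)
d=optics.get_image("scene"); W=cloud(d); v=W[np.isfinite(W[...,2])]; v=v[(np.hypot(v[:,0]-.609,v[:,1]-.118)<.058)&(v[:,2]>.06)]; print("contents z",np.percentile(v[:,2],[50,99,100]),r.current_t())
a=d["pixels"][190:330,220:400,::-1]; cv2.imwrite("pics/c7.png",cv2.resize(a,None,fx=3,fy=3))
```

```text
board [0.60384242 0.11469624 0.01262895] [0.18507103 0.19472879 0.01595414]
[ 0.565 -0.056  0.045] [-0.3 -0.3 -3.4]
[ 0.565 -0.056  0.018] [-0.  -0.8 -1.7]
[0.56  0.004 0.018] [ 0.3  0.9 -2.4]
[0.557 0.029 0.018] [ 0.2  0.6 -2.1]
[0.557 0.029 0.06 ] [ 0.2 -0.5 -2. ]
[0.609 0.118 0.06 ] [-0.5 -0.6 -2.3]
contents z [0.12041022 0.41188918 0.4170641 ] 30.5417
```

View pics/c7.png

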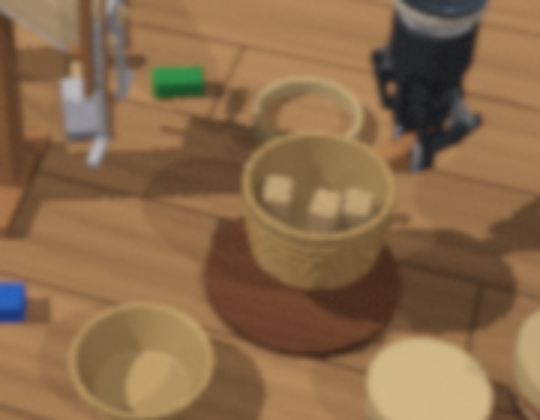

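Run:
```python
from h import *
from cell import r,optics
B=np.array([.604,.115,0])
def go(b,vel): r.move_linear(bpose(b,U2)[0],vel=vel); print(np.round(b,3),np.round(r.current_contact_force(),1))
go(B+[0,0,.06],.1); go(B+[0,0,.02],.06)
f0=r.current_contact_force()[2]
for z in (.016,.014,.0125,.0115,.0105):
    go(B+[0,0,z],.02); r.sleep(.1)
    if r.current_contact_force()[2]-f0>2: break
r.set_gripper(1); r.sleep(.2)
p=r.current_tool_pos(); r.move_linear(p+[0,0,.15],vel=.1); r.move_linear(p+[-.15,.05,.2],vel=.25); r.sleep(.3)
print(r.current_t())
for n in ("scene","top"):
    d=optics.get_image(n); W=cloud(d); v=W[np.isfinite(W[...,2])]; k=v[(v[:,2]>.086)&(v[:,2]<.1)]; c=B[:2]
    for _ in range(4): kk=k[abs(np.hypot(*(k[:,:2]-c).T)-.066)<.01]; c=circ(kk[:,:2],.0655)[:2]
    A=np.c_[kk[:,:2]-c,np.ones(len(kk))]; print(n,"rim",c,len(kk),np.linalg.lstsq(A,kk[:,2],rcond=None)[0])
    cv2.imwrite(f"pics/{n}8.png",d["pixels"][:,:,::-1])
b=W; u=[b[v,u_] for u_,v in [(320,225)]]
a=cv2.imread("pics/scene8.png")[140:320,180:400]; b=cv2.imread("pics/top8.png")[150:290,200:400]
cv2.imwrite("pics/c8.png",np.hstack([cv2.resize(a,(400,327)),cv2.resize(b,(400,280)) if 0 else cv2.resize(b,(400,327))]))
```

```text
[0.604 0.115 0.06 ] [ 0.6 -0.3 -2.9]
[0.604 0.115 0.02 ] [-0.   0.5 -2.6]
[0.604 0.115 0.016] [-0.6  0.6  0.9]
35.6833
scene rim [0.60276767 0.1179285 ] 303 [0.00107855 0.00197598 0.0903536 ]
top rim [0.60047262 0.11902179] 275 [-0.00939524 -0.00055186  0.09239446]
```

View pics/c8.png

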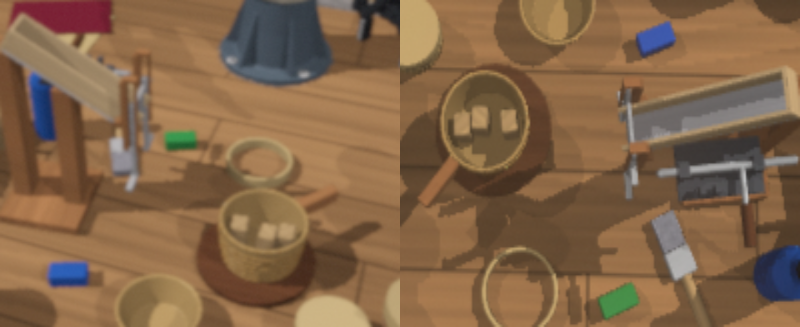

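Run:
```python
from cell import r
print(r.hand_in(), r.current_t())
```

```text
the job is handed in; nothing more can be done
the job is handed in; nothing more can be done
```

The job is done and handed in; the robot clock read 35.7 s at the last check before hand-in, inside the 64 s limit. No verdict is reported, so the results below are from my own images and readings.

**What I did:** I gripped the bolt handle, raised it about 0.9 rad and slid the bolt out. I then took the basket by its handle, raised the gate about 44 mm with its rim and caught the three blocks. After lowering the basket so the gate could drop shut, I set it on the board, released it and moved the arm clear.

**Last checks:**
- **Bolt:** the bolt tip moved about 45 mm in the top view, and the handle has dropped level beyond the tab.
- **Blocks:** all three are seen lying in the basket, and the chute is empty.
- **Basket:** it stands level, with its rim at 90 to 92 mm, which matches standing on the 12 mm board. Its centre is at about (0.602, 0.118) against a board centre of (0.604, 0.115).
- **Gate:** it looks shut in the pictures, but I did not measure its height at the end.
- **Bystanders:** those visible in the final views look unmoved.

**One disagreement:** the last descent stopped about 4 mm higher than planned because the force rose by 3.5 N. The release may therefore have been from up to 4 mm above the board, and no harm shows in the images.

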